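# Check in two items at the return stands

## Task

Check in the brown tape and then the loupe at their return stands: with the fingertips lightly press the round blue pad in front of the brown tape roll, keep it down for about half a second and let it spring back, then do the same with the pad in front of the black loupe, and withdraw. Leave the pads of the white tape and the tally counter alone, press gently without slamming the pads down, and do not lift, knock or shift any of the items or the things lying about.

Things in the scene. Friction and masses are not known exactly. Their poses are not given: they have to be found in the camera images.
- stand_brown: the fixed stand of the brown tape roll: grey base 140 x 80 mm, 12 mm high; black console (50 x 70 mm, top 40 mm above the table) on its front (-x) end, a yellow mat on its rear end with the item. All four stands are alike. Origin: centre of the underside; x runs from the pad end to the item end, z up
- pad_brown_top (a point): centre of the top face of the brown tape roll's touch pad: a round blue cap 32 mm across, standing about 13 mm proud of the console, its top 55 mm above the table at rest, 72 mm from the centre of the item (42 mm to the -x side of the stand's origin). The point sinks with the pad
- pad_brown (a joint): how far the brown tape roll's pad is pressed down, m: 0 at rest, 0.008 fully down. Light spring, about 0.8 N per mm (6.7 N fully down), returns by itself; it counts as pressed from 3 mm (about 2.7 N). More than 15 N on a stand or its pad is too hard
- tape_brown: brown packing-tape roll lying flat, 68 mm across, 36 mm high; loose, resting on the mat of its stand, 13 mm above the table. Origin: centre of its underside. Not to be moved
- stand_loupe: the fixed stand of the black loupe: grey base 140 x 80 mm, 12 mm high; black console (50 x 70 mm, top 40 mm above the table) on its front (-x) end, a yellow mat on its rear end with the item. All four stands are alike. Origin: centre of the underside; x runs from the pad end to the item end, z up
- pad_loupe_top (a point): centre of the top face of the black loupe's touch pad: a round blue cap 32 mm across, standing about 13 mm proud of the console, its top 55 mm above the table at rest, 72 mm from the centre of the item (42 mm to the -x side of the stand's origin). The point sinks with the pad
- pad_loupe (a joint): how far the black loupe's pad is pressed down, m: 0 at rest, 0.008 fully down. Light spring, about 0.8 N per mm (6.7 N fully down), returns by itself; it counts as pressed from 3 mm (about 2.7 N). More than 15 N on a stand or its pad is too hard
- loupe: black cylindrical magnifying loupe standing upright, 33 mm across, 34 mm high; loose, resting on the mat of its stand, 13 mm above the table. Origin: centre of its underside. Not to be moved
- stand_clear: the fixed stand of the white tape roll: grey base 140 x 80 mm, 12 mm high; black console (50 x 70 mm, top 40 mm above the table) on its front (-x) end, a yellow mat on its rear end with the item. All four stands are alike. Origin: centre of the underside; x runs from the pad end to the item end, z up
- pad_clear_top (a point): centre of the top face of the white tape roll's touch pad: a round blue cap 32 mm across, standing about 13 mm proud of the console, its top 55 mm above the table at rest, 72 mm from the centre of the item (42 mm to the -x side of the stand's origin). The point sinks with the pad
- pad_clear (a joint): how far the white tape roll's pad is pressed down, m: 0 at rest, 0.008 fully down. Light spring, about 0.8 N per mm (6.7 N fully down), returns by itself; it counts as pressed from 3 mm (about 2.7 N). More than 15 N on a stand or its pad is too hard
- tape_clear: white/clear tape roll lying flat, 64 mm across, 22 mm high, brown inside; loose, resting on the mat of its stand, 13 mm above the table. Origin: centre of its underside. Not to be moved
- stand_tally: the fixed stand of the tally counter: grey base 140 x 80 mm, 12 mm high; black console (50 x 70 mm, top 40 mm above the table) on its front (-x) end, a yellow mat on its rear end with the item. All four stands are alike. Origin: centre of the underside; x runs from the pad end to the item end, z up
- pad_tally_top (a point): centre of the top face of the tally counter's touch pad: a round blue cap 32 mm across, standing about 13 mm proud of the console, its top 55 mm above the table at rest, 72 mm from the centre of the item (42 mm to the -x side of the stand's origin). The point sinks with the pad
- pad_tally (a joint): how far the tally counter's pad is pressed down, m: 0 at rest, 0.008 fully down. Light spring, about 0.8 N per mm (6.7 N fully down), returns by itself; it counts as pressed from 3 mm (about 2.7 N). More than 15 N on a stand or its pad is too hard
- tally_counter: round silver hand tally counter lying flat, about 54 mm across, 25 mm high; loose, resting on the mat of its stand, 13 mm above the table. Origin: centre of its underside. Not to be moved
- hex_key: loose black L-shaped hex key lying on the table; a bystander, not to be moved
- marker_red: loose white marker with a grey barrel, 130 mm long, lying on the table between the two printed-label webs; a bystander, not to be moved
- screwdriver: loose screwdriver with a black handle, 182 mm long, lying at the back right of the table; a bystander, not to be moved

How it is judged:
By the outcome, as a careful person would: the job done as asked, in the order asked, and still so for the second after the job is handed in, with the robot touching nothing.
It also fails if it takes over 56 s, if anything falls off the work surface, if the arm or the gripper's body presses on something with over 40 N, if the wrist force passes 120 N, or if a joint passes its speed limit or range.

## Robot

A 6-joint arm with a two-finger parallel gripper is mounted at the origin on a cart in front of the work surface, level with it; the furniture and walls round the work are solid. World frame = base frame: x ahead of the robot, y to its left, z up, the work surface at z = 0. Lengths are in m, angles in degrees, forces in N, time in s.
With the tool pointing down it reaches from about 0.3 to 0.75 m from the base axis. Payload 8.5 kg.
Tool frame: the origin (TCP) lies on the centre line of the jaws, within the pads' length; the fingertips stand 19 mm ahead of it and the grasp point (between the pads) is the TCP (env.tcp_to_tips is the z of the fingertips in the tool frame, in m); z points along the fingers, y is the line along which they close (so a half turn about z gives the same grasp; the last joint's range is limited). The gripper opens to 85 mm and grips with 20 to 120 N. Pads are 22 mm wide; open, the fingers measure 114 mm over their backs; the gripper's body (76 mm by 85 mm) begins 54 mm behind the grasp point. The pads swing forward as they close: fully open they stand 13 mm farther back than shut.
Start: joints at [60.315, 21.807, 74.336, -0, 83.858, -12.336], TCP at [0.164, 0.525, 0.25] pointing down, gripper open.
Joint ranges: [-178.18, 178.18], [-50.72, 133.34], [12.68, 142.11], [-81.47, 261.47], [9.98, 163.14], [-165.26, 165.26]. Speed limits (degrees/s): [136.94, 136.94, 180, 180, 180, 180].

## Interface

Orientations are given as a 3x3 rotation matrix whose columns are the frame's x, y, z axes.
In Python, from rig import env gives the robot as it stands.
- The arm moves only by the tool servo_tool, never from a script. Its argument "steps" is a list of rows, each an object of numbers: "tx", "ty", "tz": the shift along the world's x, y, z in cm; "yaw": the turn about the world's z in degrees; "claw": the finger opening in cm, from 0 to 8.54. In form: [{"tx": .., "ty": .., "tz": .., "yaw": .., "claw": ..}, ...]. A call has 1 to 20 rows; each row shifts and turns the commanded pose from where the row before left it; what a row does not reach is not made up. A row lasts 1/10 s, in which the tool goes at most 50 mm and 8.59 degrees, less where a joint would pass 70% of its speed; a pose out of reach is approached as far as the arm can. A call with a gripper value outside its range is refused whole. The fingers move at their own pace and stop on an object; "newtons" is the grip in N (left out, the last holds). Time passes only in rows, so rows that do not move let the fingers close. It gives the time, the measured TCP pose, the force, the opening and the grip force at its end, in the units of the state.
- env.observe(): the state, without advancing time (a new reading comes with each control period).
- env.get_image(name): name is "side" or "top" or "wrist"; returns (picture, depth): 400x640x3 uint8, red, green, blue; 400x640 float32, m along the optical axis (not along the pixel's ray), 0 where there is no reading.
- env.camera_model(name): a dict with "fovy" (degrees; the focal length in pixels is half the picture's height over the tangent of half this angle, whatever the lens; pixels are square), "cx", "cy" (the principal point, pixels), "T" (4x4, takes a point from camera to world coordinates). Camera axes: x right, y down, z forward; pixel columns grow to the right and rows downward; lengths in m; the calibration is good to about 2 mm. A picture is of the moment at which its call begins: read the wrist's pose just before it. camera_model takes no time and is no camera call; for the wrist camera it gives the pose at the moment of the call.
- env.close_job(): hands the job in; it is judged then, once.
The state is a dict: "time_s": time; "q": joint angles; "qvel": joint speeds; "joint_efforts": joint torques, N m; "position": TCP position; "tool_rot": TCP orientation; "ft_force": force on the tool from outside, world axes, zero at the start; "wrist_torque": the same for the moment, N m; "grip_width": finger opening in m; "gripper_force": force on a finger pad.
Only numpy, scipy, OpenCV 4.12 (cv2) and the standard library are available. Lean on these libraries where they do the work, as an engineer would, in place of code of your own. Each camera call takes 0.05 s, during which the arm holds its last target. There are 200 camera calls.

## Working session

There is one attempt and no reset: what is moved stays moved. The work goes in short steps, Python scripts to look and compute and a tool call to move; the robot and the scene stay as the last step left them, time stands still between calls to the robot, and variables do not carry over. Pictures are saved under pics/ and viewed, at most 10 in all, crops included, and the job is handed in when it is done.

Besides the shell and the picture viewer there is one more tool, called after ">>>" as a command line: name --argument value ..., lists and objects as JSON in quotes. servo_tool: Moves the arm, as the interface text tells. Its arguments: {"type":"object","properties":{"steps":{"type":"array"},"newtons":{"type":"number"}},"required":["steps"]}

```bash
mkdir -p pics; python3 - <<'E'
from rig import env
import cv2,numpy as np
for n in("top","side"):
    im,d=env.get_image(n); cv2.imwrite(f"pics/{n}1.png",im[:,:,::-1]); np.savez(f"pics/{n}1.npz",im=im,d=d,**{k:np.array(v) for k,v in env.camera_model(n).items()})
o=env.observe(); print(o["time_s"],o["position"],o["tool_rot"],o["grip_width"],env.tcp_to_tips,o["ft_force"])
E
```

```text
0.1 [0.16388001 0.52509486 0.25001118] [[-9.54559199e-01  2.98021100e-01 -3.99427371e-04]
 [ 2.98021143e-01  9.54559268e-01 -5.32450362e-05]
 [ 3.65408955e-04 -1.69863341e-04 -9.99999919e-01]] 0.08529729568441971 0.019 [-1.28132545  1.08567734 -0.53318401]
```

View pics/top1.png

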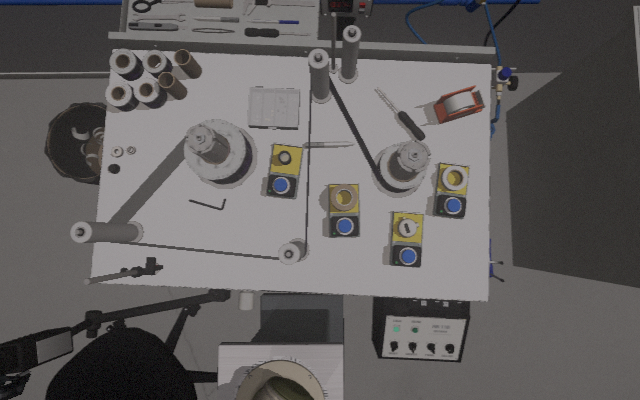

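View pics/side1.png

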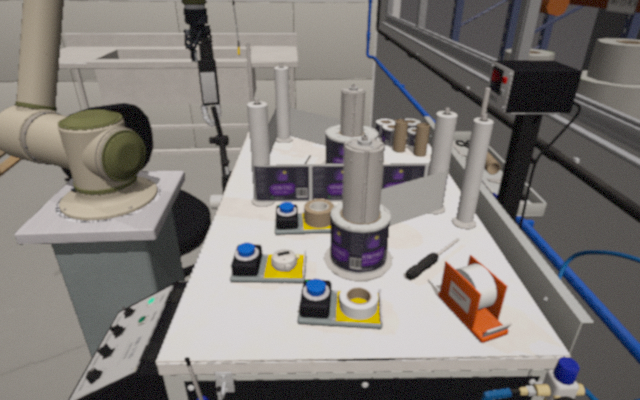

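The top view shows the stands: loupe (pad at 281,185), brown tape (pad 344,226), tally (pad 407,256) and white tape (pad 452,205). A web on rollers runs between the loupe stand and the brown stand. Next I'll measure the pads and the obstacle heights.

```bash
cat > h.py <<'E'
import numpy as np,cv2
def load(f):
    z=np.load(f); im,d,T=z["im"],z["d"],z["T"]; f=200/np.tan(np.radians(float(z["fovy"]))/2)
    v,u=np.mgrid[:400,:640]; 
    ray=np.stack([(u-float(z["cx"]))/f,(v-float(z["cy"]))/f,np.ones(u.shape)],-1)
    return im,d,T,ray,(ray*d[...,None])@T[:3,:3].T+T[:3,3],f
def plane(T,r,h):
    w=T[:3,:3]@r; return T[:3,3]+w*(h-T[2,3])/w[2]
E
python3 - <<'E'
from h import *
np.set_printoptions(precision=4,suppress=True)
for n in("top","side"):
    im,d,T,ray,P,f=load(f"pics/{n}1.npz"); print(n,"cam",T[:3,3],"f",f)
    hsv=cv2.cvtColor(im,cv2.COLOR_RGB2HSV)
    m=cv2.inRange(hsv,(100,130,60),(125,255,255))
    k,l,s,c=cv2.connectedComponentsWithStats(m)
    for i in range(1,k):
        if 40<s[i,4]<900 and s[i,2]<40:
            mm=(l==i); Z=np.median(P[mm],0)
            cv=tuple(int(round(a)) for a in c[i]); r=ray[cv[1],cv[0]].copy(); cam=None
            r[0]+=(c[i][0]-cv[0])/f; r[1]+=(c[i][1]-cv[1])/f
            print(c[i],s[i],"depth",Z,"plane",plane(T,r,.055))
    if n=="top":
        m=P[...,2]; 
        H=np.full((100,140),0.)
        # height map 2cm cells: rows x .2-.9, cols y .5..-.5
        g=(P[...,0]>.1)&(P[...,0]<.9)&(abs(P[...,1])<.6)&(d>0)
        xi=((P[g][:,0]-.1)/.04).astype(int); yi=((.6-P[g][:,1])/.04).astype(int)
        np.maximum.at(H,(xi,yi),P[g][:,2]*100)
        print("    y:",*[f"{58-4*j:4d}" for j in range(30)],sep="")
        for i in range(19,-1,-1): print(f"x{12+4*i:3d} ",*[f"{int(H[i,j]):4d}" for j in range(30)],sep="")
        for nm,(u,v) in dict(loupe=(284,157),brown=(344,198)).items(): print(nm,P[v,u])
E
```

```text
top cam [ 0.4294 -0.1332  1.1841] f 453.1560870572379
[500.2      0.9889] [486   0  31   4  90] depth [ 1.1404 -0.6563 -0.1549] plane [ 1.0293 -0.5763  0.055 ]
[529.6      0.9455] [520   0  20   3  55] depth [ 1.1408 -0.7501 -0.1569] plane [ 1.0284 -0.6525  0.055 ]
[492.2308  30.8558] [485   5  16  57 104] depth [ 1.0096 -0.5971 -0.0624] plane [ 0.9486 -0.5521  0.055 ]
[506.2985  71.6418] [502  67  10  10  67] depth [ 0.8507 -0.5952  0.0234] plane [ 0.8395 -0.5832  0.055 ]
[280.4732 184.5   ] [275 179  12  12 112] depth [ 0.5535 -0.0053  0.0557] plane [ 0.5536 -0.0052  0.055 ]
[453.4701 205.0342] [448 199  12  13 117] depth [ 0.4985 -0.4365  0.055 ] plane [ 0.4985 -0.4363  0.055 ]
[344.6154 225.547 ] [339 220  12  12 117] depth [ 0.4487 -0.1658  0.0553] plane [ 0.4497 -0.1649  0.055 ]
[408.2951 255.918 ] [403 250  12  13 122] depth [ 0.3738 -0.3203  0.0555] plane [ 0.374  -0.3209  0.055 ]
    y:  58  54  50  46  42  38  34  30  26  22  18  14  10   6   2  -2  -6 -10 -14 -18 -22 -26 -30 -34 -38 -42 -46 -50 -54 -58
x 88    0   0   0   5   6   6   5   5  10  10   0   0   0   0   0   0  
[... 2503 characters left out ...]
  0.0119]
side cam [ 0.4656 -0.9862  0.5159] f 421.3237543596798
[286.2056 207.0654] [279 203  15  10 107] depth [ 0.4468 -0.176   0.0551] plane [ 0.4473 -0.1755  0.055 ]
[245.8081 249.2791] [238 243  17  13 172] depth [ 0.3729 -0.3308  0.0554] plane [ 0.3727 -0.3302  0.055 ]
[315.4864 286.7782] [305 280  22  16 257] depth [ 0.4965 -0.4444  0.0552] plane [ 0.4963 -0.4444  0.055 ]
[566.5435 370.1996] [555 358  24  26 471] depth [ 0.8439 -0.6039  0.021 ] plane [ 0.8162 -0.6319  0.055 ]
[497.0807 393.7544] [482 387  30  13 285] depth [ 0.76   -0.5936 -0.0384] plane [ 0.7093 -0.6592  0.055 ]
[590.2903 394.8871] [586 389  12  11  62] depth [ 0.8961 -0.6056 -0.0376] plane [ 0.8243 -0.6691  0.055 ]
```

```bash
python3 - <<'E'
from h import *
from rig import env
np.set_printoptions(precision=3,suppress=True)
im,d,T,ray,P,f=load("pics/top1.npz")
o=env.observe(); Tc=env.camera_model("wrist")["T"]
print("wrist cam in tool", o["tool_rot"].T@(Tc[:3,3]-o["position"]), "opt axis",o["tool_rot"].T@Tc[:3,2])
for x0 in(.42,.46,.5,.54,.58,.62):
    g=(abs(P[...,0]-x0)<.02)&(P[...,1]>-.13)&(P[...,1]<.1)&(P[...,2]>.07)
    q=P[g]; print(x0,len(q),q.min(0) if len(q) else"",q.max(0) if len(q) else "")
for nm,(a,b,c,e) in dict(r1=(.3,.46,-.12,.06),boom=(.2,.4,.24,.38),post=(.4,.52,.34,.46)).items():
    g=(P[...,0]>a)&(P[...,0]<b)&(P[...,1]>c)&(P[...,1]<e)&(P[...,2]>.15); print(nm,P[g].min(0),P[g].max(0))
def pads(r): pass
# items: yellow mats -> stand axis
hsv=cv2.cvtColor(im,cv2.COLOR_RGB2HSV)
m=cv2.inRange(hsv,(20,120,60),(35,255,255)); k,l,s,c=cv2.connectedComponentsWithStats(cv2.morphologyEx(m,cv2.MORPH_CLOSE,np.ones((15,15))))
for i in range(1,k):
    if s[i,4]>150:
        u,v=c[i]; r=np.array([ray[0,0,0]+u/f,ray[0,0,1]+v/f,1]); print("mat",c[i],s[i],plane(T,r,.013))
E
```

```text
wrist cam in tool [ 0.077 -0.    -0.123] opt axis [-0.306 -0.     0.952]
0.42 151 [ 0.4   -0.069  0.074] [ 0.439 -0.024  0.254]
0.46 19 [ 0.441 -0.07   0.07 ] [ 0.479 -0.069  0.113]
0.5 17 [ 0.481 -0.072  0.077] [ 0.518 -0.07   0.099]
0.54 19 [ 0.521 -0.073  0.074] [ 0.559 -0.072  0.112]
0.58 92 [ 0.562 -0.074  0.071] [0.6   0.1   0.114]
0.62 232 [ 0.6   -0.076  0.07 ] [0.64  0.099 0.117]
r1 [ 0.369 -0.066  0.152] [ 0.412 -0.022  0.266]
boom [0.339 0.322 0.151] [0.351 0.336 0.327]
post [0.416 0.365 0.15 ] [0.46  0.411 0.26 ]
mat [286.094 159.294] [271 145  31  30 727] [ 0.624 -0.015  0.013]
mat [452.384 178.886] [438 164  30  30 727] [ 0.569 -0.447  0.013]
mat [347.064 201.211] [331 185  27  28 469] [ 0.513 -0.173  0.013]
mat [407.686 227.126] [393 213  29  29 523] [ 0.445 -0.328  0.013]
```

>>> servo_tool --steps '[{"tz": 4, "claw": 0}, {"tz": 4, "claw": 0}, {"tz": 4, "claw": 0}, {"tz": 4, "claw": 0}, {"tz": 4, "claw": 0}, {"claw": 0}, {"claw": 0}]'

```text
invalid input at $.steps[0]: expected keys tx, ty, tz, yaw, claw
```

>>> servo_tool --steps '[{"tx": 0, "ty": 0, "tz": 4, "yaw": 0, "claw": 0}, {"tx": 0, "ty": 0, "tz": 4, "yaw": 0, "claw": 0}, {"tx": 0, "ty": 0, "tz": 4, "yaw": 0, "claw": 0}, {"tx": 0, "ty": 0, "tz": 4, "yaw": 0, "claw": 0}, {"tx": 0, "ty": 0, "tz": 4, "yaw": 0, "claw": 0}, {"tx": 1, "ty": -2, "tz": 0, "yaw": 0, "claw": 0}, {"tx": 1, "ty": -3, "tz": 0, "yaw": 0, "claw": 0}]'

```text
time_s: 0.8
position: [0.1843, 0.4751, 0.4501]
tool_rot: [[-0.955, 0.297, 0.0], [0.297, 0.955, -0.0], [-0.0, 0.0, -1.0]]
ft_force: [2.3, -1.8, -0.9]
grip_width: -0.0
gripper_force: 0.0
```

>>> servo_tool --steps '[{"tx": 1.3, "ty": -3.2, "tz": 0, "yaw": 0, "claw": 0}, {"tx": 1.3, "ty": -3.2, "tz": 0, "yaw": 0, "claw": 0}, {"tx": 1.3, "ty": -3.2, "tz": 0, "yaw": 0, "claw": 0}, {"tx": 1.3, "ty": -3.2, "tz": 0, "yaw": 0, "claw": 0}, {"tx": 1.3, "ty": -3.2, "tz": 0, "yaw": 0, "claw": 0}, {"tx": 1.3, "ty": -3.2, "tz": 0, "yaw": 0, "claw": 0}, {"tx": 1.3, "ty": -3.2, "tz": 0, "yaw": 0, "claw": 0}, {"tx": 1.3, "ty": -3.2, "tz": 0, "yaw": 0, "claw": 0}, {"tx": 1.3, "ty": -3.2, "tz": 0, "yaw": 0, "claw": 0}, {"tx": 1.3, "ty": -3.2, "tz": 0, "yaw": 0, "claw": 0}, {"tx": 1.3, "ty": -3.2, "tz": 0, "yaw": 0, "claw": 0}, {"tx": 1.3, "ty": -3.2, "tz": 0, "yaw": 0, "claw": 0}, {"tx": 1.3, "ty": -3.2, "tz": 0, "yaw": 0, "claw": 0}, {"tx": 1.3, "ty": -3.2, "tz": 0, "yaw": 0, "claw": 0}, {"tx": 1.3, "ty": -3.2, "tz": 0, "yaw": 0, "claw": 0}, {"tx": 1.3, "ty": -3.2, "tz": 0, "yaw": 0, "claw": 0}, {"tx": 1.3, "ty": -3.2, "tz": 0, "yaw": 0, "claw": 0}, {"tx": 1.3, "ty": -3.2, "tz": 0, "yaw": 0, "claw": 0}, {"tx": 1.3, "ty": -3.2, "tz": 0, "yaw": 0, "claw": 0}, {"tx": 1.3, "ty": -3.2, "tz": 0, "yaw": 0, "claw": 0}]'

```text
time_s: 2.8
position: [0.4441, -0.1665, 0.4499]
tool_rot: [[-0.954, 0.299, -0.001], [0.299, 0.954, 0.001], [0.001, 0.0, -1.0]]
ft_force: [0.5, -1.1, -1.7]
grip_width: -0.0002
gripper_force: 0.0
```

>>> servo_tool --steps '[{"tx": 0.5, "ty": 0.1, "tz": -4, "yaw": 0, "claw": 0}, {"tx": 0, "ty": 0, "tz": -4, "yaw": 0, "claw": 0}, {"tx": 0, "ty": 0, "tz": -4, "yaw": 0, "claw": 0}, {"tx": 0, "ty": 0, "tz": -4, "yaw": 0, "claw": 0}, {"tx": 0, "ty": 0, "tz": -4, "yaw": 0, "claw": 0}, {"tx": 0, "ty": 0, "tz": -4, "yaw": 0, "claw": 0}, {"tx": 0, "ty": 0, "tz": -4, "yaw": 0, "claw": 0}, {"tx": 0, "ty": 0, "tz": -3, "yaw": 0, "claw": 0}, {"tx": 0, "ty": 0, "tz": -2, "yaw": 0, "claw": 0}, {"tx": 0, "ty": 0, "tz": 0, "yaw": 0, "claw": 0}, {"tx": 0, "ty": 0, "tz": 0, "yaw": 0, "claw": 0}]'

```text
time_s: 3.9
position: [0.4491, -0.1641, 0.1207]
tool_rot: [[-0.955, 0.298, -0.0], [0.298, 0.955, 0.0], [0.0, 0.0, -1.0]]
ft_force: [1.2, -1.9, -0.5]
grip_width: 0.0
gripper_force: 0.0
```

```bash
cat > w.py <<'E'
from h import *
from rig import env
import sys
np.set_printoptions(precision=4,suppress=True)
def look(n,tag):
    cm=env.camera_model(n); im,d=env.get_image(n)
    f=f"pics/{tag}.npz"; np.savez(f,im=im,d=d,**{k:np.array(v) for k,v in cm.items()}); cv2.imwrite(f"pics/{tag}.png",im[:,:,::-1])
    im,d,T,ray,P,_=load(f); m=cv2.inRange(cv2.cvtColor(im,cv2.COLOR_RGB2HSV),(100,130,60),(125,255,255))>0
    k,l,s,c=cv2.connectedComponentsWithStats(m.astype(np.uint8))
    for i in range(1,k):
        q=P[(l==i)&(abs(P[...,2]-.053)<.01)]
        if len(q)>60:
            t=np.percentile(q[:,2],80); q=q[abs(q[:,2]-t)<.003]
            print(tag,c[i],len(q),"min",q.min(0),"max",q.max(0),"ctr",cv2.minEnclosingCircle(q[:,:2].astype(np.float32)))
tag=sys.argv[1]; look("wrist","w"+tag)
if len(sys.argv)>2: look("side","s"+tag)
o=env.observe(); print(o["time_s"],o["position"],o["ft_force"])
E
python3 w.py 2
```

```text
w2 [ 60.8637 184.644 ] 1917 min [ 0.3581 -0.3385  0.0519] max [ 0.3898 -0.3047  0.0567] ctr ((0.37457355856895447, -0.3217875361442566), 0.017379777505993843)
w2 [317.1888 220.8886] 1571 min [ 0.433  -0.1813  0.052 ] max [ 0.4642 -0.15    0.0566] ctr ((0.4490760564804077, -0.16568145155906677), 0.016187569126486778)
w2 [563.1524 284.1607] 1373 min [ 0.5369 -0.0234  0.052 ] max [0.5689 0.0106 0.0567] ctr ((0.5528802275657654, -0.006137417163699865), 0.01741551049053669)
w2 [ 22.5728 363.4976] 1013 min [ 0.4824 -0.4531  0.0518] max [ 0.5136 -0.4206  0.0564] ctr ((0.49844902753829956, -0.43625497817993164), 0.017258865758776665)
3.95 [ 0.4494 -0.1643  0.1213] [ 0.3778 -1.8388 -0.506 ]
```

View pics/w2.png

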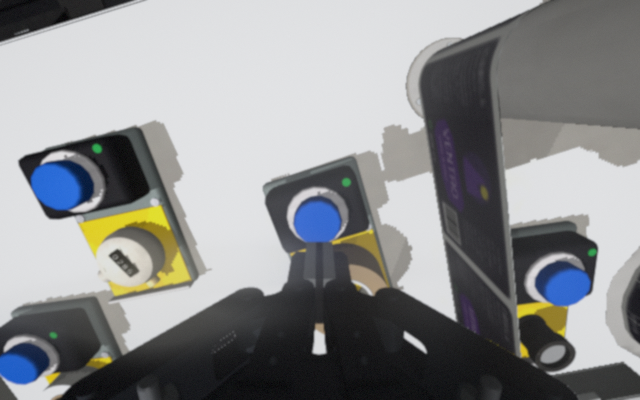

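>>> servo_tool --steps '[{"tx": 0, "ty": -0.1, "tz": -1, "yaw": 0, "claw": 0}, {"tx": 0, "ty": 0, "tz": -1, "yaw": 0, "claw": 0}, {"tx": 0, "ty": 0, "tz": -1, "yaw": 0, "claw": 0}, {"tx": 0, "ty": 0, "tz": -0.8, "yaw": 0, "claw": 0}, {"tx": 0, "ty": 0, "tz": -0.4, "yaw": 0, "claw": 0}, {"tx": 0, "ty": 0, "tz": 0, "yaw": 0, "claw": 0}, {"tx": 0, "ty": 0, "tz": 0, "yaw": 0, "claw": 0}]'

```text
time_s: 4.65
position: [0.4491, -0.1651, 0.0784]
tool_rot: [[-0.955, 0.298, 0.0], [0.298, 0.955, -0.0], [-0.0, -0.0, -1.0]]
ft_force: [0.1, -2.7, -0.3]
grip_width: 0.0001
gripper_force: 0.0
```

The wrist view shows the closed tips (318,255) just over the brown pad (317,220). The loupe (548,343) and its pad (563,284) are beyond the web.

>>> servo_tool --steps '[{"tx": 0, "ty": 0, "tz": -0.2, "yaw": 0, "claw": 0}, {"tx": 0, "ty": 0, "tz": -0.2, "yaw": 0, "claw": 0}, {"tx": 0, "ty": 0, "tz": -0.1, "yaw": 0, "claw": 0}, {"tx": 0, "ty": 0, "tz": -0.1, "yaw": 0, "claw": 0}, {"tx": 0, "ty": 0, "tz": -0.1, "yaw": 0, "claw": 0}, {"tx": 0, "ty": 0, "tz": -0.1, "yaw": 0, "claw": 0}, {"tx": 0, "ty": 0, "tz": -0.1, "yaw": 0, "claw": 0}]'

```text
time_s: 5.35
position: [0.4491, -0.1651, 0.0694]
tool_rot: [[-0.955, 0.298, 0.0], [0.298, 0.955, -0.0], [-0.0, -0.0, -1.0]]
ft_force: [-0.5, -0.8, 2.5]
grip_width: -0.0002
gripper_force: 1.9
```

>>> servo_tool --steps '[{"tx": 0, "ty": 0, "tz": -0.1, "yaw": 0, "claw": 0}, {"tx": 0, "ty": 0, "tz": 0, "yaw": 0, "claw": 0}, {"tx": 0, "ty": 0, "tz": 0, "yaw": 0, "claw": 0}, {"tx": 0, "ty": 0, "tz": 0, "yaw": 0, "claw": 0}]'

```text
time_s: 5.75
position: [0.449, -0.1651, 0.0684]
tool_rot: [[-0.955, 0.298, 0.0], [0.298, 0.955, -0.0], [-0.0, -0.0, -1.0]]
ft_force: [-0.0, -1.7, 3.0]
grip_width: -0.0
gripper_force: 2.3
```

>>> servo_tool --steps '[{"tx": 0, "ty": 0, "tz": -0.1, "yaw": 0, "claw": 0}, {"tx": 0, "ty": 0, "tz": 0, "yaw": 0, "claw": 0}]'

```text
time_s: 5.95
position: [0.449, -0.1651, 0.0673]
tool_rot: [[-0.955, 0.298, 0.0], [0.298, 0.955, -0.0], [-0.0, -0.0, -1.0]]
ft_force: [-0.7, -1.2, 3.8]
grip_width: -0.0001
gripper_force: 2.8
```

```bash
python3 w.py 3 s
```

```text
w3 [  5.5111 209.3818] 248 min [ 0.3708 -0.3156  0.0494] max [ 0.3889 -0.3044  0.0549] ctr ((0.379769504070282, -0.31026309728622437), 0.010573321022093296)
w3 [318.0936 239.25  ] 865 min [ 0.4332 -0.1807  0.0452] max [ 0.4537 -0.1499  0.0498] ctr ((0.44760096073150635, -0.1653343141078949), 0.01567201502621174)
w3 [628.4437 335.291 ] 924 min [ 0.5365 -0.0219  0.0518] max [ 0.5681 -0.0062  0.0563] ctr ((0.5522863864898682, -0.010315884836018085), 0.01596331037580967)
s3 [245.8698 249.3669] 129 min [ 0.3578 -0.3405  0.0533] max [ 0.3875 -0.312   0.0578] ctr ((0.3723961412906647, -0.3258798122406006), 0.01605096459388733)
s3 [315.5315 286.7283] 195 min [ 0.4809 -0.4566  0.0535] max [ 0.5126 -0.4266  0.058 ] ctr ((0.4965835511684418, -0.4404829144477844), 0.01639924943447113)
6.05 [ 0.4491 -0.1651  0.0674] [-1.1497 -1.5626  4.8893]
```

>>> servo_tool --steps '[{"tx": 0, "ty": 0, "tz": 0.3, "yaw": 0, "claw": 0}, {"tx": 0, "ty": 0, "tz": 0.4, "yaw": 0, "claw": 0}, {"tx": 0, "ty": 0, "tz": 0.8, "yaw": 0, "claw": 0}, {"tx": 0, "ty": 0, "tz": 1, "yaw": 0, "claw": 0}, {"tx": 0, "ty": 0, "tz": 2, "yaw": 0, "claw": 0}, {"tx": 0, "ty": 0, "tz": 2, "yaw": 0, "claw": 0}, {"tx": 0, "ty": 0, "tz": 0, "yaw": 0, "claw": 0}]'

```text
time_s: 6.75
position: [0.4499, -0.1656, 0.1347]
tool_rot: [[-0.955, 0.298, 0.004], [0.298, 0.955, -0.003], [-0.005, -0.001, -1.0]]
ft_force: [1.3, -2.5, -1.4]
grip_width: 0.0003
gripper_force: 0.0
```

```bash
python3 w.py 4 s
```

```text
w4 [ 78.6662 176.816 ] 1681 min [ 0.358  -0.3389  0.0519] max [ 0.3895 -0.3053  0.0564] ctr ((0.3741585612297058, -0.3217572867870331), 0.017262162640690804)
w4 [319.0532 211.3979] 1382 min [ 0.4331 -0.181   0.0522] max [ 0.4645 -0.1501  0.0566] ctr ((0.4486929476261139, -0.16554884612560272), 0.016112081706523895)
w4 [551.3584 272.0014] 1191 min [ 0.5367 -0.0228  0.052 ] max [0.5672 0.0102 0.0565] ctr ((0.5525437593460083, -0.006080045830458403), 0.016769113019108772)
w4 [ 36.7265 350.4028] 886 min [ 0.4823 -0.4525  0.052 ] max [ 0.5125 -0.4207  0.0564] ctr ((0.49766018986701965, -0.4364084303379059), 0.016293857246637344)
s4 [286.0455 206.9818] 85 min [ 0.4312 -0.1859  0.0532] max [ 0.4623 -0.1545  0.0572] ctr ((0.4466768801212311, -0.17009535431861877), 0.0165677759796381)
s4 [245.8471 249.3353] 125 min [ 0.3574 -0.3396  0.0535] max [ 0.3872 -0.3128  0.0577] ctr ((0.372372567653656, -0.32524654269218445), 0.015498730354011059)
s4 [315.4667 286.7725] 191 min [ 0.4809 -0.456   0.0534] max [ 0.511  -0.4262  0.0579] ctr ((0.49564045667648315, -0.4400129020214081), 0.01644791290163994)
6.85 [ 0.4489 -0.1649  0.1323] [-0.0172 -1.8871 -0.4855]
```

Brown pad pressed about 6.6 mm (gently) and back up. Next, over the web to the loupe pad.

>>> servo_tool --steps '[{"tx": 0, "ty": 0, "tz": 4, "yaw": 0, "claw": 0}, {"tx": 0, "ty": 0, "tz": 4, "yaw": 0, "claw": 0}, {"tx": 0, "ty": 0, "tz": 4, "yaw": 0, "claw": 0}, {"tx": 0, "ty": 0, "tz": 4, "yaw": 0, "claw": 0}, {"tx": 0, "ty": 0, "tz": 4, "yaw": 0, "claw": 0}, {"tx": 0, "ty": 0, "tz": 2, "yaw": 0, "claw": 0}, {"tx": 2.1, "ty": 3.2, "tz": 0, "yaw": 0, "claw": 0}, {"tx": 2.1, "ty": 3.2, "tz": 0, "yaw": 0, "claw": 0}, {"tx": 2.1, "ty": 3.2, "tz": 0, "yaw": 0, "claw": 0}, {"tx": 2.1, "ty": 3.2, "tz": 0, "yaw": 0, "claw": 0}, {"tx": 2, "ty": 3.1, "tz": 0, "yaw": 0, "claw": 0}, {"tx": 0, "ty": 0, "tz": -3, "yaw": 0, "claw": 0}, {"tx": 0, "ty": 0, "tz": -4, "yaw": 0, "claw": 0}, {"tx": 0, "ty": 0, "tz": -4, "yaw": 0, "claw": 0}, {"tx": 0, "ty": 0, "tz": -4, "yaw": 0, "claw": 0}, {"tx": 0, "ty": 0, "tz": -3, "yaw": 0, "claw": 0}, {"tx": 0, "ty": 0, "tz": -2, "yaw": 0, "claw": 0}, {"tx": 0, "ty": 0, "tz": 0, "yaw": 0, "claw": 0}]'

```text
time_s: 8.65
position: [0.5514, -0.0057, 0.1486]
tool_rot: [[-0.954, 0.298, -0.008], [0.298, 0.954, 0.002], [0.008, -0.001, -1.0]]
ft_force: [-0.0, -2.2, -1.2]
grip_width: 0.0002
gripper_force: 0.0
```

```bash
python3 w.py 5
```

```text
w5 [ 70.1048 143.4894] 1649 min [ 0.434  -0.1824  0.0519] max [ 0.4658 -0.149   0.0567] ctr ((0.4499628245830536, -0.16551576554775238), 0.017185520380735397)
w5 [320.8506 210.4852] 1212 min [ 0.5379 -0.0208  0.0522] max [0.5691 0.0105 0.0568] ctr ((0.5536284446716309, -0.005043969955295324), 0.015877651050686836)
8.7 [ 0.5524 -0.0059  0.1508] [ 0.4224 -2.1599 -1.326 ]
```

View pics/w5.png

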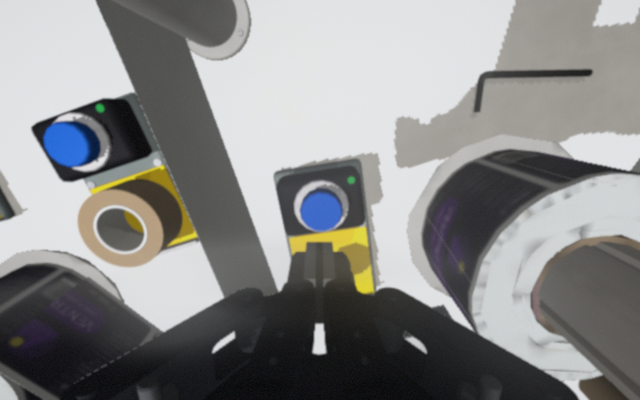

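Wrist view: loupe pad at (321,210) directly under the tips (318,250), web clear to the left. Descending.

>>> servo_tool --steps '[{"tx": 0.1, "ty": 0, "tz": -2, "yaw": 0, "claw": 0}, {"tx": 0, "ty": 0, "tz": -2, "yaw": 0, "claw": 0}, {"tx": 0, "ty": 0, "tz": -1.5, "yaw": 0, "claw": 0}, {"tx": 0, "ty": 0, "tz": -1, "yaw": 0, "claw": 0}, {"tx": 0, "ty": 0, "tz": -0.6, "yaw": 0, "claw": 0}, {"tx": 0, "ty": 0, "tz": 0, "yaw": 0, "claw": 0}, {"tx": 0, "ty": 0, "tz": 0, "yaw": 0, "claw": 0}]'

```text
time_s: 9.4
position: [0.5544, -0.0061, 0.082]
tool_rot: [[-0.955, 0.298, 0.001], [0.298, 0.955, -0.0], [-0.001, 0.0, -1.0]]
ft_force: [0.3, -1.5, -1.2]
grip_width: -0.0003
gripper_force: 0.0
```

>>> servo_tool --steps '[{"tx": 0, "ty": 0, "tz": -0.3, "yaw": 0, "claw": 0}, {"tx": 0, "ty": 0, "tz": -0.3, "yaw": 0, "claw": 0}, {"tx": 0, "ty": 0, "tz": -0.2, "yaw": 0, "claw": 0}, {"tx": 0, "ty": 0, "tz": -0.1, "yaw": 0, "claw": 0}, {"tx": 0, "ty": 0, "tz": -0.1, "yaw": 0, "claw": 0}, {"tx": 0, "ty": 0, "tz": -0.1, "yaw": 0, "claw": 0}, {"tx": 0, "ty": 0, "tz": -0.1, "yaw": 0, "claw": 0}, {"tx": 0, "ty": 0, "tz": -0.1, "yaw": 0, "claw": 0}, {"tx": 0, "ty": 0, "tz": -0.1, "yaw": 0, "claw": 0}, {"tx": 0, "ty": 0, "tz": 0, "yaw": 0, "claw": 0}, {"tx": 0, "ty": 0, "tz": 0, "yaw": 0, "claw": 0}]'

```text
time_s: 10.5
position: [0.554, -0.006, 0.0674]
tool_rot: [[-0.955, 0.298, 0.0], [0.298, 0.955, -0.0], [-0.0, -0.0, -1.0]]
ft_force: [-1.0, -2.2, 5.1]
grip_width: -0.0002
gripper_force: 2.7
```

```bash
python3 w.py 6
```

```text
w6 [321.6953 238.2142] 870 min [ 0.538  -0.0197  0.0455] max [0.5584 0.0104 0.0494] ctr ((0.5517565608024597, -0.004758158233016729), 0.015285380184650421)
10.55 [ 0.554  -0.0061  0.0675] [-0.9372 -1.1095  3.6652]
```

>>> servo_tool --steps '[{"tx": 0, "ty": 0, "tz": 0, "yaw": 0, "claw": 0}, {"tx": 0, "ty": 0, "tz": 0.3, "yaw": 0, "claw": 0}, {"tx": 0, "ty": 0, "tz": 0.4, "yaw": 0, "claw": 0}, {"tx": 0, "ty": 0, "tz": 0.8, "yaw": 0, "claw": 0}, {"tx": 0, "ty": 0, "tz": 1, "yaw": 0, "claw": 0}, {"tx": 0, "ty": 0, "tz": 2, "yaw": 0, "claw": 0}, {"tx": 0, "ty": 0, "tz": 3, "yaw": 0, "claw": 0}, {"tx": 0, "ty": 0, "tz": 4, "yaw": 0, "claw": 0}, {"tx": 0, "ty": 0, "tz": 4, "yaw": 0, "claw": 0}, {"tx": 0, "ty": 0, "tz": 4, "yaw": 0, "claw": 0}, {"tx": 0, "ty": 0, "tz": 4, "yaw": 0, "claw": 0}, {"tx": 0, "ty": 0, "tz": 4, "yaw": 0, "claw": 0}, {"tx": 0, "ty": 0, "tz": 3, "yaw": 0, "claw": 0}, {"tx": 0, "ty": 0, "tz": 0, "yaw": 0, "claw": 0}, {"tx": 0, "ty": 0, "tz": 0, "yaw": 0, "claw": 0}, {"tx": 0, "ty": 0, "tz": 0, "yaw": 0, "claw": 0}]'

```text
time_s: 12.15
position: [0.5536, -0.006, 0.371]
tool_rot: [[-0.954, 0.298, -0.003], [0.298, 0.955, 0.001], [0.003, -0.0, -1.0]]
ft_force: [0.0, -1.7, -0.7]
grip_width: 0.0001
gripper_force: 0.0
```

```bash
python3 w.py 7 s
```

```text
w7 [ 66.4507 103.3037] 442 min [ 0.3579 -0.3383  0.0522] max [ 0.39   -0.3061  0.0568] ctr ((0.3742315173149109, -0.32236164808273315), 0.01671607978641987)
w7 [191.1365 122.1117] 392 min [ 0.4349 -0.1822  0.0523] max [ 0.4649 -0.1494  0.0573] ctr ((0.44933176040649414, -0.16581252217292786), 0.01653863675892353)
w7 [319.8037 157.6258] 322 min [ 0.5387 -0.0197  0.0525] max [0.5677 0.0097 0.0567] ctr ((0.5534606575965881, -0.0046798777766525745), 0.015141532756388187)
w7 [ 45.2682 206.4245] 324 min [ 0.4835 -0.453   0.0524] max [ 0.515  -0.4207  0.0569] ctr ((0.4991070330142975, -0.4372205138206482), 0.01672029308974743)
s7 [286.2056 207.0654] 76 min [ 0.4314 -0.1839  0.0534] max [ 0.4623 -0.1552  0.0578] ctr ((0.446828693151474, -0.16866736114025116), 0.015613618306815624)
s7 [245.8471 249.3353] 132 min [ 0.3574 -0.3401  0.0533] max [ 0.3874 -0.3132  0.0578] ctr ((0.37283214926719666, -0.32593125104904175), 0.01613842137157917)
s7 [315.496 286.754] 194 min [ 0.4809 -0.4562  0.0533] max [ 0.5112 -0.4264  0.0582] ctr ((0.4970560371875763, -0.4405055344104767), 0.01678423397243023)
12.25 [ 0.5537 -0.006   0.3711] [ 1.7538 -1.9981 -0.8791]
```

View pics/w7.png

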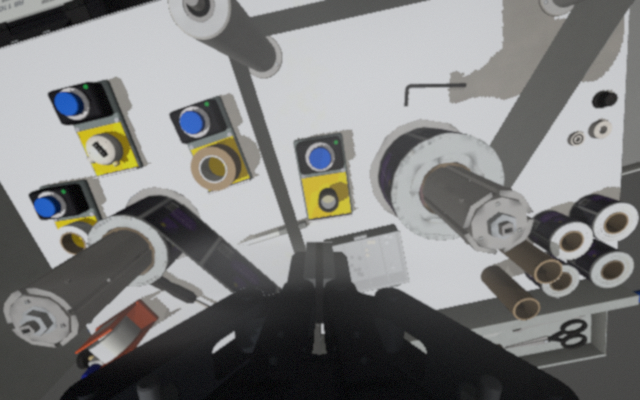

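All the pads are back at rest height, with the brown pad at (191,122) and the loupe pad at (320,158). The items are all on their mats and the gripper is well clear.

```bash
python3 -c "
from rig import env
print(env.close_job())"
```

```text
the job is handed in; nothing more can be done
None
```

I pressed the brown tape pad and then the loupe pad about 6–7 mm each at around 5 N, held each down for a bit over half a second, let both spring back, withdrew the arm clear of everything and handed in the job.

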